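# Run the lamp carrier round its rail into the end catch

### The job

Take the lamp carrier (the steel eye with the porcelain socket hanging under it) by its top tab and slide it along the bent steel rail, round both bends, until it is fully home against the sprung end buffer and the spring catch has snapped shut behind it, then let go. Go gently: feel your way and never force or jam the carrier on the rail. Leave everything else on the bench where it is.

Things in the scene. Friction and masses are not known exactly. Their poses are not given: they have to be found in the camera images.
- rail: Bent steel rod, 10 mm thick, level, axis 150 mm above the bench; origin on the bench under mid-rail. Axis in the rail's x, y (mm): post at (-30,-155), straight along +y to (-30,-55) (leg A), bends 50 deg towards +x, 35 mm radius, to (-17.5,-28.2), straight (leg B) to a coupling (13.1,-2.5), bends 50 deg back, 35 mm radius, to (25.6,24.3), then straight along +y for 175 mm (leg C).
- coupling (a point): Point on the rod's axis where leg B ends and the second bend starts. Second bend and leg C were set by hand: rigid, but swung as one about the vertical through this point by up to 0.14 rad either way from the shape given for the rail. That angle is not measured.
- bend1 (a point): Point on the rod's axis where leg A ends and the first bend starts. Nothing of rail, end fitting, catch and buffer stands more than 12 mm above the rod's axis. The end fitting (aluminium block 22 mm long on a 14 mm post, centred 50 mm past the catch tip) is clamped on leg C with a side bar on leg C's +x side, up to 32 mm from the axis, from 38 mm before the catch tip on.
- carrier: Lamp carrier, about 0.16 kg, loose on leg A: steel eye (32 mm outside, 16 mm bore, 10 mm thick) round the rod; flat tab above, 20 mm across the rod, 10 mm along it, 14 to 48 mm above the eye's centre; porcelain socket, 34 mm wide, down to 68 mm below. Origin: eye's centre; own y along the rod, z up. It hangs 3 mm below the rod's axis: 3 mm play all round. Turn it with the bends.
- catch (a joint): Opening (rad) of the spring leaf beside leg C: 0 shut, at most 0.5. Upright, 14 mm high, slanting towards the rod along the way of travel. Its tip is 75 mm past the end of the second bend, give or take 30 mm, not measured. The passing eye pushes it open to 0.1 to 0.4 with a few N; it snaps back to 0 once the eye's rear face is past the tip, and stops the eye from running back.
- buffer (a joint): Travel of the sprung black rubber buffer round the rod (m): 0 out, 0.009 fully in. Its face stands 6 mm beyond the catch tip; 1.8 N to start, 4.5 N fully in, then it is a hard stop. With the 10 mm thick eye held by the catch it stays pressed in by about 4 mm.
- level: Yellow plastic spirit level on edge, 180 x 23 x 45 mm high, near the rail; leave alone. Origin: underside centre, length along own y.
- tape: Grey tape measure, 45 x 62 x 34 mm high, near the rail; leave alone. Origin: underside centre.
- mallet: Mallet with blue head and wooden handle, about 270 mm long and 52 mm high, lying behind the rail; leave alone. Origin on the bench below the handle, head at own +x.
- clamp: Steel C-clamp with a black screw knob, about 165 x 80 x 28 mm high, lying behind and to the right of the rail; leave alone.
- jar: Clear jar with white flip-top lid, 72 mm wide, 109 mm high, on the robot's right; leave alone. Origin: underside centre.
- tin: Round steel tin, 82 mm wide, 48 mm high, on the robot's left; leave alone. Origin: underside centre.

How it is judged:
By the outcome, as a careful person would: the job done as asked, in the order asked, and still so for the second after the job is handed in, with the robot touching nothing.
It also fails if it takes over 72 s, if anything falls off the work surface, if the arm or the gripper's body presses on something with over 40 N, if the wrist force passes 120 N, or if a joint passes its speed limit or range.

### The arm

A 7-joint arm with a two-finger parallel gripper is mounted at the origin on the work surface. World frame = base frame: x ahead of the robot, y to its left, z up, the work surface at z = 0. Lengths are in m, angles in rad, forces in N, time in s.
With the tool pointing down it reaches from about 0.425 to 0.975 m from the base axis. Payload 16.7 kg.
Tool frame: the origin (TCP) lies between the finger pads; the fingertips stand 17 mm ahead of it and the grasp point (between the pads) lies 2 mm behind it (robot.nose_length is the distance from the TCP to the fingertips, in m); z points along the fingers, x is the direction in which the jaws open and shut, and the axes are right-handed (so a half turn about z gives the same grasp; the last joint's range is limited). The gripper opens to 85 mm and grips with 20 to 120 N. Pads are 22 mm wide; open, the fingers measure 114 mm over their backs; the gripper's body (76 mm by 85 mm) begins 54 mm behind the grasp point. The pads swing forward as they close: fully open they stand 13 mm farther back than shut.
Start: joints at [1.016, 0.426, 0.074, 1.606, -0.034, 1.111, -0.067], TCP at [0.266, -0.62, 0.248] pointing down, gripper open.
Joint ranges: [-2.85, 2.85], [-0.5, 2.14], [-1.23, 1.37], [0.21, 2.46], [-1.02, 4.16], [0.16, 2.05], [-2.73, 2.73]. Speed limits (rad/s): [1.89, 1.89, 2.39, 2.39, 3.01, 3.01, 3.01].

### API

Orientations are given as a rotation vector (axis times angle).
In Python, from rig import monitor, viewer, ticket, finder, robot gives the robot as it stands.
- The arm moves only by the tool drive_tool, never from a script. Its arguments are lists of equal length, an entry for each row: "grip": the finger opening in m, from 0 to 0.0854; "translation": the shift along the world's x, y, z in m, a list of three; "angular": the turn, a rotation vector about the world's x, y, z in degrees, a list of three. A call has 1 to 8 rows; each row shifts and turns the commanded pose from where the row before left it; what a row does not reach is not made up. A row lasts 1/8 s, in which the tool goes at most 62.5 mm and 10.7 degrees, less where a joint would pass 70% of its speed; a pose out of reach is approached as far as the arm can. A call with a gripper value outside its range is refused whole. The fingers move at their own pace and stop on an object; the grip force is fixed at half the most. Time passes only in rows, so rows that do not move let the fingers close. It gives the time, the measured TCP pose, the force and the opening at its end, in the units of the state.
- monitor.state(): the state, without advancing time (a new reading comes with each control period).
- viewer.camera(name): name is "scene" or "top"; returns the picture (400x640x3 uint8, red, green, blue); there is no depth.
- viewer.camera_params(name): a dict with "fx", "fy", "cx", "cy" (pixels), "rvec" (rotation vector, rad) and "tvec" (3), from world to camera coordinates, as OpenCV has them. Camera axes: x right, y down, z forward; pixel columns grow to the right and rows downward; lengths in m; the calibration is good to about 2 mm. A picture is of the moment at which its call begins. camera_params takes no time and is no camera call.
- ticket.hand_in(): hands the job in, once; it reports no verdict.
Trained networks look in the newest picture that a camera, given by its name, has taken for a name from the list of things; names that differ only in an ending like _2 or _b are one class to them, and where a whole thing is asked for, a point or a joint stands for the part that bears it (a point fixed in the world has none). Each returns a list of dicts, best first, with "p" (0 to 1); they miss things now and then, are a little off and sometimes report something else, mostly with a low value. They report only what shows in the picture. A call takes as long as a camera call.
- finder.look_for(camera, target): "xyz" ([x, y, z] in m, in world coordinates, good to about 4 mm: the middle of the surface that is visible of it).
- finder.landmark_of(camera, target): "xyz" ([x, y, z] in m, in world coordinates, good to about 4 mm: a listed point, or the origin of a listed thing).
The state is a dict: "time": time; "joint_pos": joint angles; "joint_vel": joint speeds; "tau": joint torques, N m; "ee_pos": TCP position; "eef_rot": TCP orientation; "ft_force": force on the tool from outside, world axes, zero at the start; "ft_torque": the same for the moment, N m; "grip_width": finger opening in m.
Only numpy, scipy, OpenCV 4.12 (cv2) and the standard library are available. Lean on these libraries where they do the work, as an engineer would, in place of code of your own. Each camera call takes 0.05 s, during which the arm holds its last target.

## Working session

There is one attempt and no reset: what is moved stays moved. The work goes in short steps, Python scripts to look and compute and a tool call to move; the robot and the scene stay as the last step left them, time stands still between calls to the robot, and variables do not carry over. Pictures are saved under pics/ and viewed, and the job is handed in when it is done.

Besides the shell and the picture viewer there is one more tool, called after "Call:" in YAML: its name, and indented under it one key for each argument. drive_tool: Moves the arm, as the interface text tells. Its arguments: {"type":"object","properties":{"grip":{"type":"array","items":{"type":"number"}},"translation":{"type":"array","items":{"type":"array","items":{"type":"number"}}},"angular":{"type":"array","items":{"type":"array","items":{"type":"number"}}}},"required":["grip","translation","angular"]}

```bash
ls; mkdir -p pics; python3 - <<'E'
from rig import monitor, viewer, finder, robot
import cv2
s=monitor.state()
for k in s: print(k,s[k])
for c in ("scene","top"):
    im=viewer.camera(c); cv2.imwrite(f"pics/{c}0.png",im[:,:,::-1]); print(c,viewer.camera_params(c))
for t in ("carrier","rail","coupling","bend1","catch","buffer"):
    for c in ("scene","top"):
        try: print(t,c,finder.landmark_of(c,t)[:2])
        except Exception as e: print(t,c,e)
print(robot.nose_length)
E
```

```text
pics
time 0.0
joint_pos [ 1.01548212  0.42671086  0.07385559  1.6066179  -0.0341039   1.11079807
 -0.06711489]
joint_vel [-4.57567480e-04 -6.92987258e-04 -3.01562170e-03 -4.25490132e-04
 -8.59591071e-04 -1.00326324e-04 -2.36085007e-05]
tau [ 7.07558193e-04 -9.49847031e+01  3.76096040e+00 -4.63507140e+01
  1.92196463e-02  1.03049912e-02  2.16167884e-06]
ee_pos [ 0.2662862  -0.61983031  0.24762002]
eef_rot [-2.62296146e+00  1.72793498e+00  1.74625267e-03]
ft_force [-0.25005851 -0.01144483 -0.09458944]
ft_torque [-0.01684599 -0.00859758 -0.03807329]
grip_width 0.0853757421962216
scene {'fx': 420.50758141634503, 'fy': 420.50758141634503, 'cx': 324.45373620797744, 'cy': 201.74089525152837, 'rvec': array([ 0.75058904,  2.43707154, -1.28210588]), 'tvec': array([ 0.50581048, -0.0906779 ,  1.454825  ])}
top {'fx': 518.2382675998401, 'fy': 518.2382675998401, 'cx': 324.0904600604121, 'cy': 207.97626223747812, 'rvec': array([ 2.15652201, -2.14753054,  0.17750309]), 'tvec': array([-0.00421298,  0.63503883,  1.50700456])}
carrier scene [{'xyz': [0.5295, -0.1584, 0.1492], 'p': 0.83}, {'xyz': [0.522
[... 347 characters left out ...]
511], 'p': 0.63}, {'xyz': [0.5271, -0.1597, 0.1478], 'p': 0.35}]
coupling top [{'xyz': [0.548, -0.0644, 0.149], 'p': 0.76}, {'xyz': [0.7236, -0.2302, -0.0065], 'p': 0.24}]
bend1 scene [{'xyz': [0.5185, -0.1189, 0.1519], 'p': 0.78}]
bend1 top [{'xyz': [0.5214, -0.1238, 0.1516], 'p': 0.69}, {'xyz': [0.5487, -0.0616, 0.1476], 'p': 0.65}]
catch scene it knows: bend, carrier, clamp, coupling, jar, level, mallet, rail, tape, tin
catch top it knows: bend, carrier, clamp, coupling, jar, level, mallet, rail, tape, tin
buffer scene it knows: bend, carrier, clamp, coupling, jar, level, mallet, rail, tape, tin
buffer top it knows: bend, carrier, clamp, coupling, jar, level, mallet, rail, tape, tin
0.017
```

View pics/scene0.png

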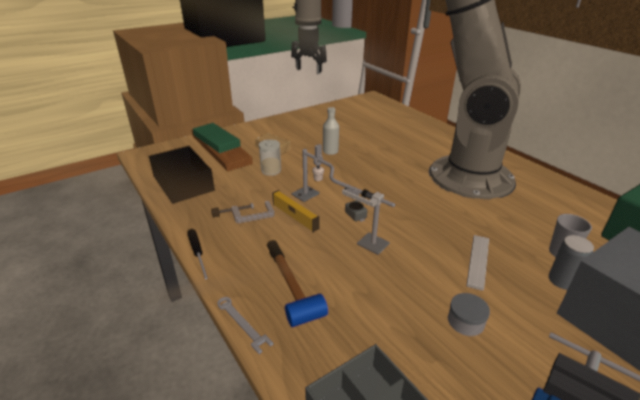

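View pics/top0.png

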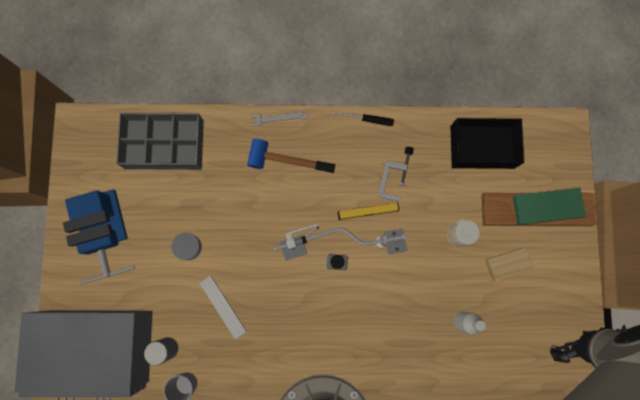

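```bash
python3 - <<'E'
import cv2
a=cv2.imread('pics/top0.png'); cv2.imwrite('pics/top0z.png',cv2.resize(a[165:295,200:400],None,fx=4,fy=4,interpolation=cv2.INTER_CUBIC))
a=cv2.imread('pics/scene0.png'); cv2.imwrite('pics/scene0z.png',cv2.resize(a[110:260,380:580],None,fx=4,fy=4,interpolation=cv2.INTER_CUBIC))
E
```

```text
(no output)
```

View pics/top0z.png

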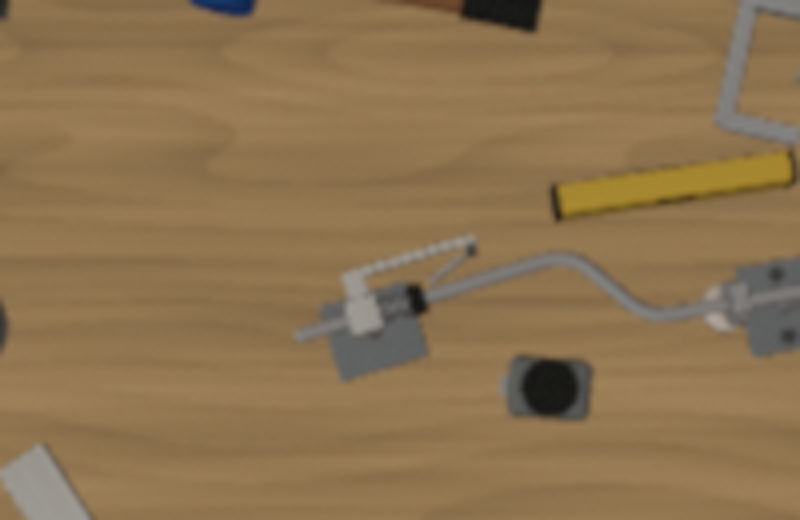

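View pics/scene0z.png

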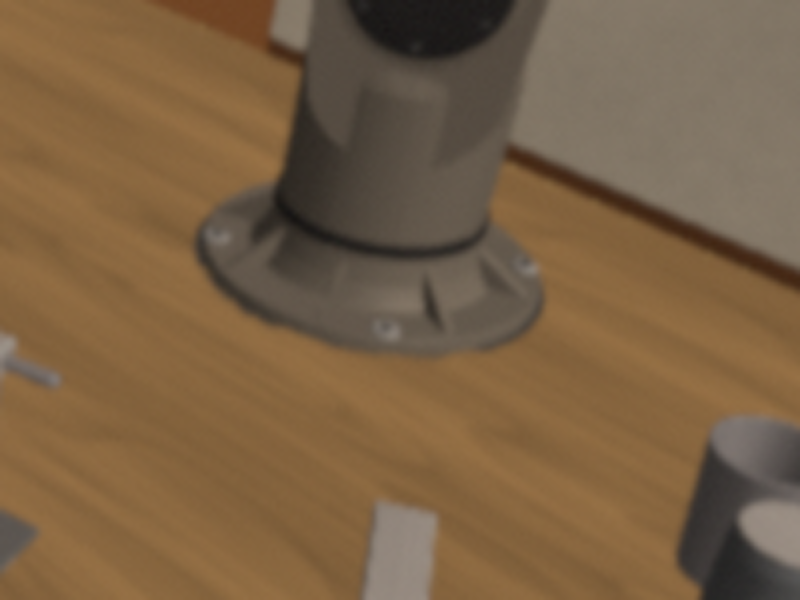

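```bash
cat > h.py <<'E'
import numpy as np, cv2
from rig import viewer
from scipy.optimize import minimize
from scipy.spatial.transform import Rotation as R
def cam(c):
    p=viewer.camera_params(c); K=np.array([[p['fx'],0,p['cx']],[0,p['fy'],p['cy']],[0,0,1]]); return K,np.array(p['rvec']),np.array(p['tvec'])
def proj(c,X):
    K,r,t=cam(c); return cv2.projectPoints(np.asarray(X,float).reshape(-1,1,3),r,t,K,None)[0].reshape(-1,2)
def unproj(c,uv,z):
    K,r,t=cam(c); Rm=cv2.Rodrigues(r)[0]; o=-Rm.T@t; d=Rm.T@np.linalg.inv(K)@np.array([uv[0],uv[1],1.]); return o+d*(z-o[2])/d[2]
A50=np.deg2rad(50); L=[100,35*A50,40.0,35*A50,175]
# s in mm from post; returns local xy + heading(ang from +y towards +x)
def path(s,swing=0):
    s=np.atleast_1d(np.asarray(s,float)); x=-30.;y=-155.;h=0.
    hh=[0,A50,A50,0]; out=np.zeros((len(s),3))
    pts=np.arange(0,s.max()+1,0.25)
    s1=100;s2=s1+L[1];s3=s2+40;s4=s3+L[3]
    hd=np.interp(pts,[0,s1,s2,s3,s4,1e4],[0,0,A50,A50,0,0])
    hm=np.interp(pts[:-1]+.125,[0,s1,s2,s3,s4,1e4],[0,0,A50,A50,0,0])
    X=x+np.r_[0,np.cumsum(np.sin(hm)*.25)]; Y=y+np.r_[0,np.cumsum(np.cos(hm)*.25)]
    c=np.array([np.interp(s3,pts,X),np.interp(s3,pts,Y)])
    m=pts>s3; cs,sn=np.cos(swing),np.sin(swing)
    dx,dy=X[m]-c[0],Y[m]-c[1]
    X[m]=c[0]+cs*dx-sn*dy; Y[m]=c[1]+sn*dx+cs*dy; hd=hd-np.where(m,swing,0)
    return np.c_[np.interp(s,pts,X),np.interp(s,pts,Y),np.interp(s,pts,hd)]
S1=100;S2=S1+L[1];S3=S2+40;S4=S3+L[3]
def world(p,s):  # p=x0,y0,yaw,swing (m); returns xy m and world yaw of own-y dir (ccw rotation from +y)
    q=path(s,p[3]); c,sn=np.cos(p[2]),np.sin(p[2])
    x=p[0]+(c*q[:,0]-sn*q[:,1])/1e3; y=p[1]+(sn*q[:,0]+c*q[:,1])/1e3
    return np.c_[x,y],p[2]-q[:,2]
E
cat > fit.py <<'E'
from h import *
def grey(f):
    im=cv2.imread(f); im=cv2.GaussianBlur(im,(0,0),.6); hsv=cv2.cvtColor(im,cv2.COLOR_BGR2HSV); return cv2.GaussianBlur(255-hsv[:,:,1].astype(np.float32),(0,0),1.0)
G={c:grey(f'pics/{c}0.png') for c in('top','scene')}
s=np.r_[np.arange(85,215,2.),np.arange(215,275,2)]
def cost(p,cs=('top','scene')):
    xy,_=world(p[:4],s); X=np.c_[xy,np.full(len(xy),.15)]
    v=0
    for c in cs:
        u=proj(c,X).astype(np.float32); v-=cv2.remap(G[c],u[:,0].reshape(-1,1),u[:,1].reshape(-1,1),cv2.INTER_CUBIC).mean()
    return v
for cs in (('top','scene'),('top',),('scene',)):
    best=None
    for yaw in(.1,.16,.2):
        for sw in(0,.08,.13):
            r=minimize(cost,[.541,-.060,yaw,sw],args=(cs,),method='Nelder-Mead',options=dict(initial_simplex=np.array([.541,-.060,yaw,sw])+np.vstack([np.zeros(4),np.diag([.006,.006,.05,.05])]),xatol=1e-5,fatol=1e-4,maxiter=800))
            if best is None or r.fun<best.fun: best=r
    p=best.x; print(cs,p.round(4),best.fun, world(p,[S1,S3])[0].round(4).tolist())
    if cs[0]=='top' and len(cs)==2: P=p; np.save('P.npy',p)
    for c,box in(('top',(165,295,200,400)),('scene',(130,260,270,420))):
        im=cv2.imread(f'pics/{c}0.png'); a,b,d,e=box; z=cv2.resize(im[a:b,d:e],None,fx=4,fy=4,interpolation=cv2.INTER_CUBIC)
        xy,_=world(p,np.arange(0,S4+176,5)); u=(proj(c,np.c_[xy,np.full(len(xy),.15)])-[d,a]+.5)*4-.5
        for q in u: cv2.circle(z,tuple(int(round(t)) for t in q),1,(0,0,255),-1)
        cv2.imwrite(f'pics/fit_{c}_{len(cs)}{cs[0]}.png',z)
E
python3 fit.py
```

```text
('top', 'scene') [ 0.5402 -0.0607  0.2015  0.0825] -427.6322021484375 [[0.5218, -0.1206], [0.5536, -0.0605]]Traceback (most recent call last):
  File "fit.py", line 16, in <module>
    r=minimize(cost,[.541,-.060,yaw,sw],args=(cs,),method='Nelder-Mead',options=dict(initial_simplex=np.array([.541,-.060,yaw,sw])+np.vstack([np.zeros(4),np.diag([.006,.006,.05,.05])]),xatol=1e-5,fatol=1e-4,maxiter=800))
    res = _minimize_neldermead(fun, x0, args, callback, bounds=bounds,
                               **options)
    fxe = func(xe)
    fx = function(np.copy(x), *(wrapper_args + args))
  File "fit.py", line 10, in cost
    u=proj(c,X).astype(np.float32); v-=cv2.remap(G[c],u[:,0].reshape(-1,1),u[:,1].reshape(-1,1),cv2.INTER_CUBIC).mean()
      ~~~~^^^^^
  File "h.py", line 8, in proj
    K,r,t=cam(c); return cv2.projectPoints(np.asarray(X,float).reshape(-1,1,3),r,t,K,None)[0].reshape(-1,2)
          ~~~^^^
  File "h.py", line 6, in cam
    p=viewer.camera_params(c); K=np.array([[p['fx'],0,p['cx']],[0,p['fy'],p['cy']],[0,0,1]]); return K,np.array(p['rvec']),np.array(p['tvec'])
ValueError: time passes only in moves, steps and waits
```

```bash
sed -i 's/^def cam(c):/import functools\n@functools.lru_cache\ndef cam(c):/' h.py; python3 fit.py; python3 -c "
from rig import monitor; print(monitor.state()['time'])"
```

```text
('top', 'scene') [ 0.5402 -0.0607  0.2015  0.0825] -427.6322021484375 [[0.5218, -0.1206], [0.5536, -0.0605]]
('top',) [ 0.5411 -0.0609  0.1917  0.1082] -224.86782836914062 [[0.5221, -0.1206], [0.5545, -0.0608]]
('scene',) [ 0.5377 -0.0621  0.2305 -0.0111] -204.37890625 [[0.5211, -0.1225], [0.5511, -0.0615]]
0.5
```

View pics/fit_top_2top.png

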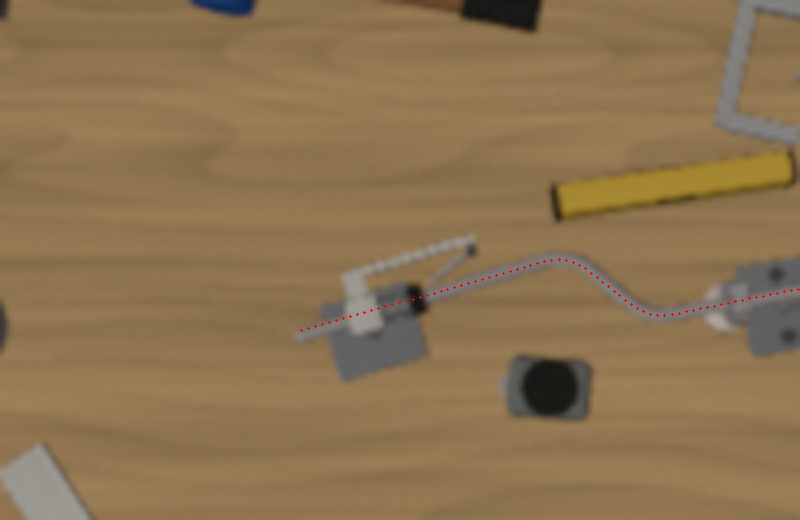

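View pics/fit_scene_2top.png

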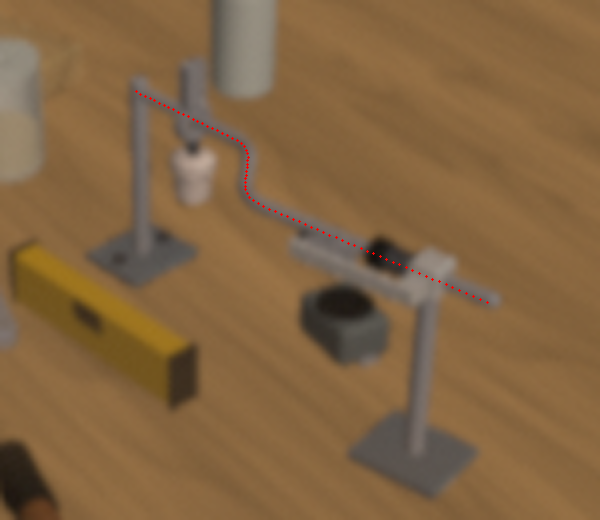

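```bash
cat > fit2.py <<'E'
from h import *
import fit0 as F
E
sed -n '1,5p' fit.py > fit2.py; sed -i '1!b' fit2.py; cat > fit2.py <<'E'
from h import *
def grey(f):
    im=cv2.imread(f); hsv=cv2.cvtColor(cv2.GaussianBlur(im,(0,0),.6),cv2.COLOR_BGR2HSV); return cv2.GaussianBlur(255-hsv[:,:,1].astype(np.float32),(0,0),1.0)
G={c:grey(f'pics/{c}0.png') for c in('top','scene')}
ss={'top':np.r_[np.arange(86,262,2.),np.arange(335,370,2.)],'scene':np.r_[np.arange(4,25,2.),np.arange(86,258,2.),np.arange(335,352,2.)]}
sl=lambda p: {c:p[4+2*i:6+2*i] for i,c in enumerate(('top','scene'))}
def cost(p):
    v=0; o=sl(p)
    for c in G:
        s=ss[c]
        xy,_=world(p[:4],s); X=np.c_[xy,np.full(len(xy),.15)]
        u=(proj(c,X)+o[c]).astype(np.float32); w=cv2.remap(G[c],u[:,0].reshape(-1,1),u[:,1].reshape(-1,1),cv2.INTER_CUBIC)
        v-=w.mean()
    return v+2*np.sum(np.array(p[4:])**2)
best=None
for yaw in(.16,.2):
  for sw in(.05,.1):
    p0=np.array([.541,-.0605,yaw,sw,0,0,0,0])
    r=minimize(cost,p0,method='Powell',options=dict(xtol=1e-5,ftol=1e-7,maxiter=60)) if 0 else minimize(cost,p0,method='Nelder-Mead',options=dict(adaptive=True,initial_simplex=p0+np.vstack([np.zeros(8),np.diag([.005,.005,.04,.04,.5,.5,.5,.5])]),xatol=1e-5,fatol=1e-4,maxiter=4000))
    print(r.x.round(4),r.fun)
    if best is None or r.fun<best.fun: best=r
p=best.x; np.save('P.npy',p[:4]); np.save('O.npy',p[4:])
print(world(p,[S1,S3])[0].round(4).tolist())
o=sl(p)
for c,box in(('top',(185,265,265,400)),('scene',(130,250,285,405))):
    im=cv2.imread(f'pics/{c}0.png'); a,b,d,e=box; z=cv2.resize(im[a:b,d:e],None,fx=5,fy=5,interpolation=cv2.INTER_CUBIC)
    st=np.arange(0,S4+176,5)
    xy,_=world(p,st); u=(proj(c,np.c_[xy,np.full(len(xy),.15)])+o[c]-[d,a]+.5)*5-.5
    for q,k in zip(u,st): cv2.circle(z,tuple(int(round(t)) for t in q),1,(0,255,0) if abs(k%50)<1 else (0,0,255),-1)
    cv2.imwrite(f'pics/fit2_{c}.png',z)
E
python3 fit2.py
```

```text
[ 0.54   -0.061   0.2016  0.0928 -0.0014 -0.226   0.115  -0.024 ] -430.5313625943395
[ 0.5404 -0.0608  0.201   0.0958  0.0643 -0.1217  0.2052 -0.0153] -430.5870475551904
[ 0.5403 -0.0608  0.2033  0.0921  0.088  -0.1308  0.1943 -0.03  ] -430.5862514734428
[ 0.5406 -0.0604  0.2     0.0977  0.156  -0.0765  0.1768 -0.0835] -430.5606600097594
[[0.522, -0.1206], [0.5538, -0.0606]]
```

View pics/fit2_top.png

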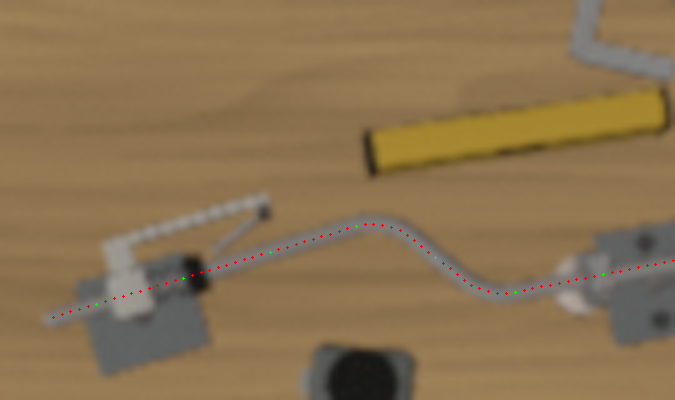

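View pics/fit2_scene.png

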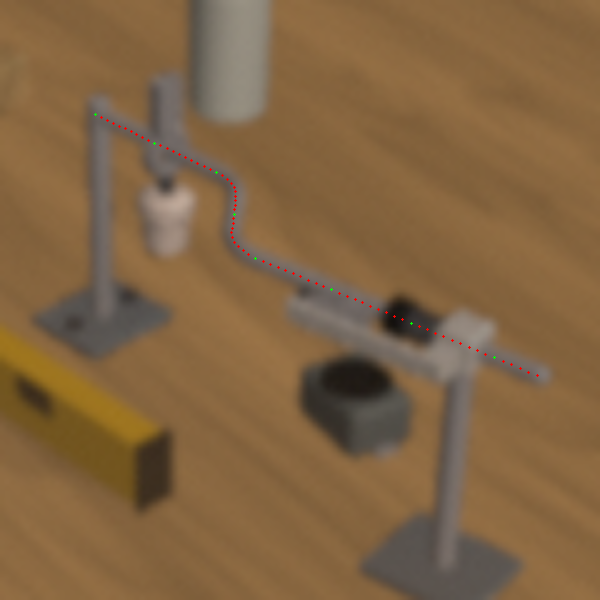

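```bash
cat > draw.py <<'E'
from h import *
import sys
p=np.load('P.npy'); O=np.load('O.npy')
def boxpts(s,a,z0,z1,w,t,p=p):
    xy,h=world(p,[s]); h=h[0]; ex=np.array([np.cos(h),np.sin(h)]); ey=np.array([-np.sin(h),np.cos(h)])
    return [np.r_[xy[0]+ex*i*w/2+ey*j*t/2,z] for z in(z0,z1) for i,j in((-1,-1),(1,-1),(1,1),(-1,1))]
def draw(z,c,s,box,f):
    a,b,d,e=box
    for z0,z1,w,t,col in((.161,.195,.020,.010,(0,0,255)),(.079,.10,.034,.034,(0,255,0))):
        u=(proj(c,boxpts(s,0,z0,z1,w,t))+O[(0 if c=='top' else 2):][:2]-[d,a]+.5)*f-.5; u=u.round().astype(int)
        for i in range(4):
            for x,y in((i,(i+1)%4),(4+i,4+(i+1)%4),(i,i+4)): cv2.line(z,tuple(map(int,u[x])),tuple(map(int,u[y])),col,1)
if __name__=='__main__':
    out=[]
    for s in(58,62):
        for c,box in(('top',(205,255,350,400)),('scene',(135,185,295,345))):
            im=cv2.imread(f'pics/{c}0.png'); a,b,d,e=box; z=cv2.resize(im[a:b,d:e],None,fx=7,fy=7,interpolation=cv2.INTER_CUBIC); draw(z,c,s,box,7); out.append(z[:290,:])
    z=np.vstack([np.hstack(out[:2]),np.hstack(out[2:])]); cv2.imwrite('pics/car.png',z)
    for s in(58,60,62): print(s,world(p,[s]))
    print(np.degrees(p[2]))
E
python3 draw.py
```

```text
58 (array([[ 0.53036492, -0.16179117]]), array([0.20098503]))
60 (array([[ 0.52996566, -0.15983143]]), array([0.20098503]))
62 (array([[ 0.52956639, -0.15787169]]), array([0.20098503]))
11.51559380316531
```

View pics/car.png

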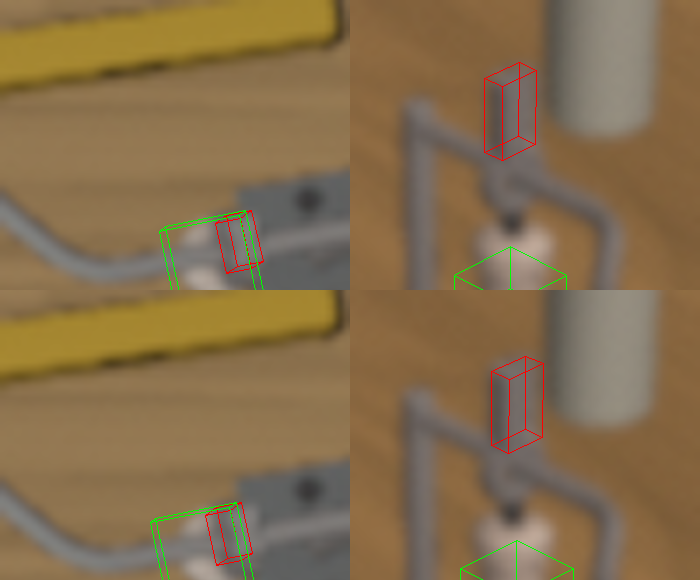

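Call:
drive_tool:
  grip: [0.06, 0.06, 0.06, 0.06, 0.06, 0.06, 0.06, 0.06]
  translation:
    - [0.01, 0.015, 0.05]
    - [0.022, 0.038, 0.012]
    - [0.022, 0.038, 0]
    - [0.022, 0.038, 0]
    - [0.022, 0.038, 0]
    - [0.022, 0.038, 0]
    - [0.022, 0.038, 0]
    - [0.022, 0.038, 0]
  angular:
    - [0, 0, 0]
    - [0, 0, -2]
    - [0, 0, -2]
    - [0, 0, -2]
    - [0, 0, -2]
    - [0, 0, -2]
    - [0, 0, -1.7]
    - [0, 0, 0]

```text
time: 1.5
ee_pos: [0.431, -0.3378, 0.3105]
eef_rot: [-2.433, 1.987, -0.001]
ft_force: [0.8, -0.4, 0.2]
grip_width: 0.06
```

Call:
drive_tool:
  grip: [0.06, 0.06, 0.06, 0.06, 0.06, 0.06, 0.06]
  translation:
    - [0.022, 0.038, 0]
    - [0.022, 0.038, 0]
    - [0.022, 0.038, 0]
    - [0.022, 0.038, 0]
    - [0.012, 0.026, 0]
    - [0, 0, -0.02]
    - [0, 0, 0]
  angular:
    - [0, 0, 0]
    - [0, 0, 0]
    - [0, 0, 0]
    - [0, 0, 0]
    - [0, 0, 0]
    - [0, 0, 0]
    - [0, 0, 0]

```text
time: 2.38
ee_pos: [0.5298, -0.1609, 0.2893]
eef_rot: [2.433, -1.986, -0.003]
ft_force: [-0.1, 0.1, 0.7]
grip_width: 0.0597
```

```bash
cat > snap.py <<'E'
import sys; from h import *
from rig import viewer
n=sys.argv[1]
t=viewer.camera('top')[:,:,::-1]; s=viewer.camera('scene')[:,:,::-1]
cv2.imwrite(f'pics/top{n}.png',t); cv2.imwrite(f'pics/scene{n}.png',s)
a=cv2.resize(t[170:290,265:400],None,fx=3,fy=3,interpolation=cv2.INTER_CUBIC)
b=cv2.resize(s[120:240,285:405],None,fx=3,fy=3,interpolation=cv2.INTER_CUBIC)
cv2.imwrite(f'pics/both{n}.png',np.hstack([a,b]))
E
python3 snap.py 1
```

```text
(no output)
```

View pics/both1.png

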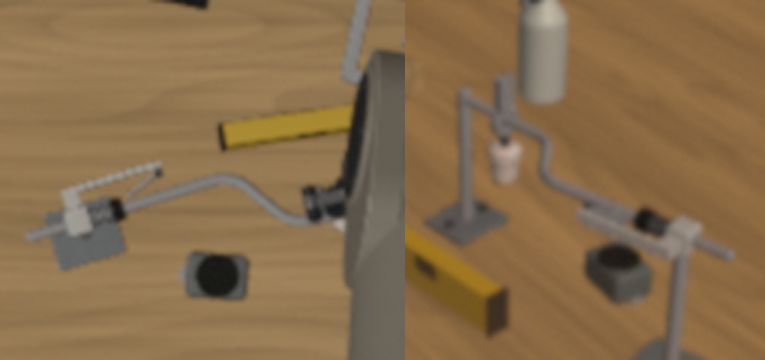

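```bash
python3 -c "
import cv2
a=cv2.imread('pics/scene1.png')[60:190,240:400]; cv2.imwrite('pics/s1z.png',cv2.resize(a,None,fx=4,fy=4,interpolation=cv2.INTER_CUBIC))"
```

```text
(no output)
```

View pics/s1z.png

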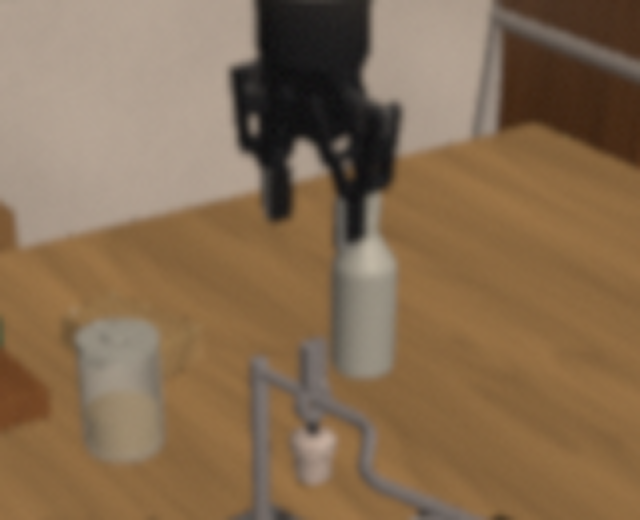

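Call:
drive_tool:
  grip: [0.06, 0.06, 0.06, 0.06, 0.06, 0.06, 0.06, 0.06]
  translation:
    - [0, 0, -0.02]
    - [0, 0, -0.02]
    - [0, 0, -0.02]
    - [0, 0, -0.015]
    - [0, 0, -0.012]
    - [0, 0, -0.01]
    - [0, 0, -0.006]
    - [0, 0, 0]
  angular:
    - [0, 0, 0]
    - [0, 0, 0]
    - [0, 0, 0]
    - [0, 0, 0]
    - [0, 0, 0]
    - [0, 0, 0]
    - [0, 0, 0]
    - [0, 0, 0]

```text
time: 3.48
ee_pos: [0.5304, -0.1611, 0.1871]
eef_rot: [2.434, -1.987, -0.0]
ft_force: [0.0, -0.5, -0.5]
grip_width: 0.0603
```

```bash
python3 snap.py 2; python3 -c "
import cv2
a=cv2.imread('pics/scene2.png')[100:200,285:385]; cv2.imwrite('pics/s2z.png',cv2.resize(a,None,fx=6,fy=6,interpolation=cv2.INTER_CUBIC))"
```

```text
(no output)
```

View pics/s2z.png

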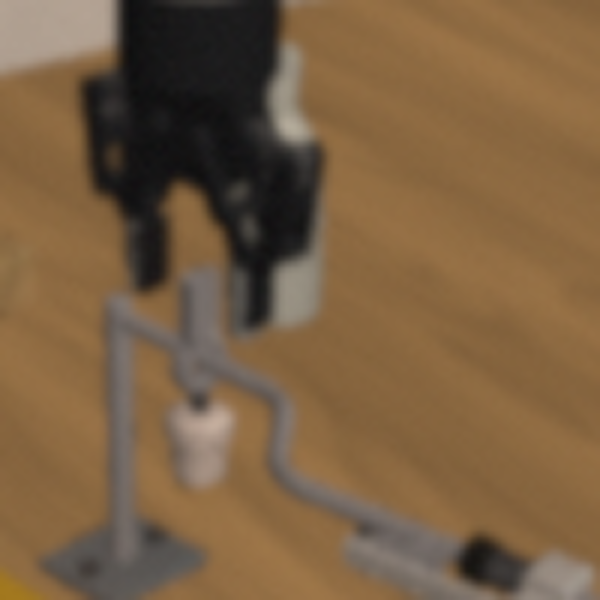

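Call:
drive_tool:
  grip: [0.03, 0.018, 0.012, 0.008, 0.0, 0.0, 0.0, 0.0]
  translation:
    - [0, 0, 0]
    - [0, 0, 0]
    - [0, 0, 0]
    - [0, 0, 0]
    - [0, 0, 0]
    - [0, 0, 0]
    - [0, 0, 0]
    - [0, 0, 0]
  angular:
    - [0, 0, 0]
    - [0, 0, 0]
    - [0, 0, 0]
    - [0, 0, 0]
    - [0, 0, 0]
    - [0, 0, 0]
    - [0, 0, 0]
    - [0, 0, 0]

```text
time: 4.58
ee_pos: [0.5305, -0.1612, 0.1874]
eef_rot: [-2.433, 1.987, -0.0]
ft_force: [-0.7, 0.2, 5.5]
grip_width: 0.0088
```

```bash
python3 snap.py 3; python3 -c "
import cv2
from rig import monitor
print({k:v for k,v in monitor.state().items() if k in('time','ft_force','ft_torque','ee_pos')})
a=cv2.imread('pics/scene3.png')[100:200,285:385]; cv2.imwrite('pics/s3z.png',cv2.resize(a,None,fx=6,fy=6,interpolation=cv2.INTER_CUBIC))"
```

```text
{'time': 4.675, 'ee_pos': array([ 0.53052597, -0.16123556,  0.18745207]), 'ft_force': array([-1.53795221, -1.0735145 ,  6.01895904]), 'ft_torque': array([-0.20772481,  0.16260657,  0.03262846])}
```

View pics/s3z.png

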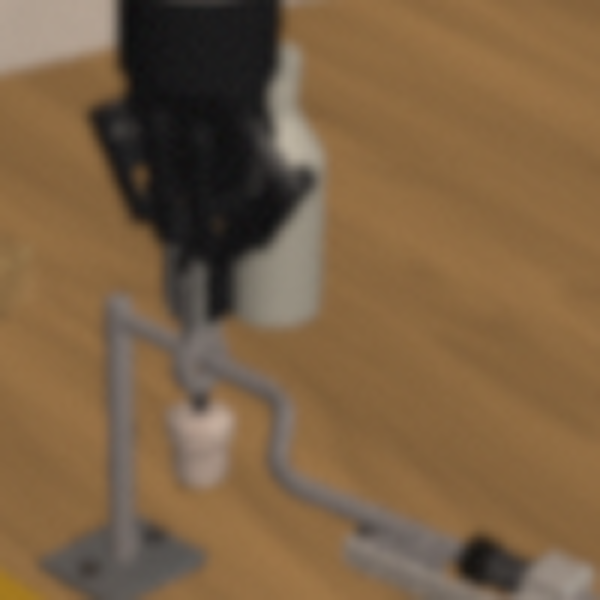

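Call:
drive_tool:
  grip: [0, 0, 0]
  translation:
    - [0, 0, 0.001]
    - [0, 0, 0.001]
    - [0, 0, 0]
  angular:
    - [0, 0, 0]
    - [0, 0, 0]
    - [0, 0, 0]

```text
time: 5.05
ee_pos: [0.5303, -0.1611, 0.1892]
eef_rot: [2.434, -1.987, -0.001]
ft_force: [-0.8, -0.2, -1.6]
grip_width: 0.0086
```

Call:
drive_tool:
  grip: [0, 0, 0]
  translation:
    - [0, 0, 0.001]
    - [0, 0, 0.001]
    - [0, 0, 0]
  angular:
    - [0, 0, 0]
    - [0, 0, 0]
    - [0, 0, 0]

```text
time: 5.42
ee_pos: [0.5305, -0.1611, 0.1914]
eef_rot: [-2.434, 1.987, -0.0]
ft_force: [-0.0, -0.1, -1.5]
grip_width: 0.0087
```

```bash
cat > plan.py <<'E'
import sys; from h import *
from rig import monitor
# usage: plan.py step n [latoff_mm] 
p=np.load('P.npy'); st=monitor.state(); e=st['ee_pos']
lat=float(sys.argv[3]) if len(sys.argv)>3 else 0
sg=np.arange(40,330,.1); xy,h=world(p,sg)
ex=np.c_[np.cos(h),np.sin(h)]
i=np.argmin(np.hypot(*(xy-e[:2]).T)); s0=sg[i]
x=R.from_rotvec(st['eef_rot']).apply([1,0,0]); yaw=np.arctan2(x[1],x[0])-np.pi/2; yaw=(yaw+np.pi/2)%np.pi-np.pi/2
zz=R.from_rotvec(st['eef_rot']).apply([0,0,1])
print('s0',s0.round(1),'lat mm',(1e3*(e[:2]-xy[i])@ex[i]).round(2),'yaw',np.degrees(yaw).round(2),'want',np.degrees(h[i]).round(2),'z',e[2].round(4),'tilt',zz.round(4), 'F',st['ft_force'].round(1),'T',st['ft_torque'].round(2),'t',st['time'])
f=h[i]; print('F along/lat',round(st['ft_force'][0]*-np.sin(f)+st['ft_force'][1]*np.cos(f),2),round(st['ft_force'][0]*np.cos(f)+st['ft_force'][1]*np.sin(f),2))
n=int(sys.argv[2]); ds=float(sys.argv[1])
pos=e[:2].copy(); y=yaw
for k in range(1,n+1):
    q,hh=world(p,[s0+ds*k]); hh=hh[0]; t=q[0]+lat/1e3*np.array([np.cos(hh),np.sin(hh)])
    d=np.round(t-pos,4); a=round(np.degrees(hh-y),1); print(round(s0+ds*k,1),d.tolist(),a); pos=pos+d; y+=np.radians(a)
E
python3 plan.py 4 8
```

```text
s0 58.6 lat mm 0.24 yaw 11.55 want 11.52 z 0.1914 tilt [ 1.e-04  1.e-04 -1.e+00] F [-0.  -0.1 -1.5] T [-0.02 -0.03 -0.04] t 5.425
F along/lat -0.11 -0.07
62.6 [-0.001, 0.0038] -0.0
66.6 [-0.0008, 0.004] -0.0
70.6 [-0.0008, 0.0039] -0.0
74.6 [-0.0008, 0.0039] -0.0
78.6 [-0.0008, 0.0039] -0.0
82.6 [-0.0008, 0.0039] -0.0
86.6 [-0.0008, 0.004] -0.0
90.6 [-0.0008, 0.0039] -0.0
```

Call:
drive_tool:
  grip: [0, 0, 0]
  translation:
    - [0.001, 0.0002, 0]
    - [0.001, 0.0002, 0]
    - [0, 0, 0]
  angular:
    - [0, 0, 0]
    - [0, 0, 0]
    - [0, 0, 0]

```text
time: 5.8
ee_pos: [0.5325, -0.1607, 0.1913]
eef_rot: [-2.434, 1.987, 0.0]
ft_force: [0.1, -0.0, -1.2]
grip_width: 0.0092
```

Call:
drive_tool:
  grip: [0, 0, 0, 0, 0]
  translation:
    - [-0.001, -0.0002, 0]
    - [-0.001, -0.0002, 0]
    - [-0.001, -0.0002, 0]
    - [-0.001, -0.0002, 0]
    - [0, 0, 0]
  angular:
    - [0, 0, 0]
    - [0, 0, 0]
    - [0, 0, 0]
    - [0, 0, 0]
    - [0, 0, 0]

```text
time: 6.42
ee_pos: [0.5283, -0.1616, 0.1913]
eef_rot: [-2.434, 1.987, 0.0]
ft_force: [-1.0, -0.1, -1.3]
grip_width: 0.0087
```

Call:
drive_tool:
  grip: [0, 0, 0, 0, 0, 0, 0, 0]
  translation:
    - [0.001, 0.003, 0]
    - [-0.0001, 0.004, 0]
    - [-0.0007, 0.004, 0]
    - [-0.0008, 0.0039, 0]
    - [-0.0008, 0.0039, 0]
    - [-0.0008, 0.0039, 0]
    - [-0.0008, 0.0039, 0]
    - [-0.0008, 0.0039, 0]
  angular:
    - [0, 0, 0]
    - [0, 0, 0]
    - [0, 0, 0]
    - [0, 0, 0]
    - [0, 0, 0]
    - [0, 0, 0]
    - [0, 0, 0]
    - [0, 0, 0]

```text
time: 7.42
ee_pos: [0.5246, -0.1308, 0.1913]
eef_rot: [-2.434, 1.987, -0.0]
ft_force: [-0.3, 0.7, -0.3]
grip_width: 0.0087
```

```bash
python3 plan.py 3 8
```

```text
s0 89.5 lat mm 0.54 yaw 11.55 want 11.52 z 0.1913 tilt [ 1.e-04  0.e+00 -1.e+00] F [-0.3  0.7 -0.3] T [ 0.02  0.04 -0.02] t 7.425
F along/lat 0.73 -0.18
92.5 [-0.0011, 0.0028] -0.0
95.5 [-0.0006, 0.003] -0.0
98.5 [-0.0006, 0.0029] -0.0
101.5 [-0.0006, 0.0029] -2.5
104.5 [-0.0003, 0.003] -4.9
107.5 [-0.0001, 0.003] -4.9
110.5 [0.0002, 0.003] -4.9
113.5 [0.0004, 0.003] -4.9
```

Call:
drive_tool:
  grip: [0, 0, 0, 0, 0, 0]
  translation:
    - [-0.0009, 0.0029, 0]
    - [-0.0006, 0.003, 0]
    - [-0.0006, 0.0029, 0]
    - [-0.0006, 0.0029, 0]
    - [-0.0003, 0.003, 0]
    - [-0.0001, 0.003, 0]
  angular:
    - [0, 0, 0]
    - [0, 0, 0]
    - [0, 0, 0]
    - [0, 0, -2.5]
    - [0, 0, -4.9]
    - [0, 0, -4.9]

```text
time: 8.18
ee_pos: [0.5215, -0.1132, 0.1913]
eef_rot: [-2.203, 2.239, 0.0]
ft_force: [0.4, -0.7, -1.9]
grip_width: 0.0087
```

```bash
python3 plan.py 3 9
```

```text
s0 107.5 lat mm 0.21 yaw -0.92 want -0.76 z 0.1913 tilt [ 0.e+00  1.e-04 -1.e+00] F [ 0.4 -0.7 -1.9] T [-0.    0.    0.01] t 8.175
F along/lat -0.72 0.39
110.5 [-0.0, 0.003] -4.8
113.5 [0.0004, 0.003] -4.9
116.5 [0.0007, 0.0029] -4.9
119.5 [0.0009, 0.0029] -4.9
122.5 [0.0011, 0.0027] -4.9
125.5 [0.0014, 0.0027] -4.9
128.5 [0.0017, 0.0025] -4.9
131.5 [0.0018, 0.0024] -3.4
134.5 [0.0019, 0.0023] 0.0
```

Call:
drive_tool:
  grip: [0, 0, 0, 0, 0]
  translation:
    - [0, 0.003, 0]
    - [0.0004, 0.003, 0]
    - [0.0007, 0.0029, 0]
    - [0.0009, 0.0029, 0]
    - [0.0011, 0.0027, 0]
  angular:
    - [0, 0, -4.8]
    - [0, 0, -4.9]
    - [0, 0, -4.9]
    - [0, 0, -4.9]
    - [0, 0, -4.9]

```text
time: 8.8
ee_pos: [0.5246, -0.0987, 0.1913]
eef_rot: [-1.681, 2.654, 0.0]
ft_force: [0.5, -0.3, -1.7]
grip_width: 0.009
```

```bash
python3 plan.py 3 9
```

```text
s0 122.5 lat mm 0.0 yaw -25.32 want -25.32 z 0.1913 tilt [ 0.  0. -1.] F [ 0.5 -0.3 -1.7] T [ 0.   -0.    0.01] t 8.8
F along/lat -0.05 0.52
125.5 [0.0014, 0.0027] -4.9
128.5 [0.0016, 0.0025] -4.9
131.5 [0.0018, 0.0024] -3.4
134.5 [0.0019, 0.0023] 0.0
137.5 [0.0019, 0.0024] 0.0
140.5 [0.0018, 0.0023] 0.0
143.5 [0.0019, 0.0024] 0.0
146.5 [0.0019, 0.0023] 0.0
149.5 [0.0018, 0.0024] 0.0
```

Forces stay free. On round the first bend and along leg B.

Call:
drive_tool:
  grip: [0, 0, 0, 0, 0, 0, 0, 0]
  translation:
    - [0.0014, 0.0027, 0]
    - [0.0016, 0.0025, 0]
    - [0.0018, 0.0024, 0]
    - [0.0019, 0.0023, 0]
    - [0.0019, 0.0024, 0]
    - [0.0018, 0.0023, 0]
    - [0.0019, 0.0024, 0]
    - [0.0019, 0.0023, 0]
  angular:
    - [0, 0, -4.9]
    - [0, 0, -4.9]
    - [0, 0, -3.4]
    - [0, 0, 0]
    - [0, 0, 0]
    - [0, 0, 0]
    - [0, 0, 0]
    - [0, 0, 0]

```text
time: 9.8
ee_pos: [0.5389, -0.0794, 0.1913]
eef_rot: [-1.369, 2.828, -0.0]
ft_force: [0.5, 0.1, -1.3]
grip_width: 0.0086
```

```bash
python3 snap.py 4; python3 plan.py 3 9
```

```text
s0 146.7 lat mm 0.09 yaw -38.33 want -38.48 z 0.1913 tilt [ 1.e-04  1.e-04 -1.e+00] F [-0.7 -0.4 -1.4] T [ 0.02 -0.05 -0.01] t 9.9
F along/lat -0.74 -0.35
149.7 [0.0018, 0.0024] -0.2
152.7 [0.0018, 0.0023] 0.0
155.7 [0.0019, 0.0024] 0.0
158.7 [0.0019, 0.0023] 0.0
161.7 [0.0018, 0.0024] 0.0
164.7 [0.0019, 0.0023] 0.0
167.7 [0.0019, 0.0024] 0.0
170.7 [0.0018, 0.0023] 4.7
173.7 [0.0015, 0.0026] 6.0
```

View pics/both4.png

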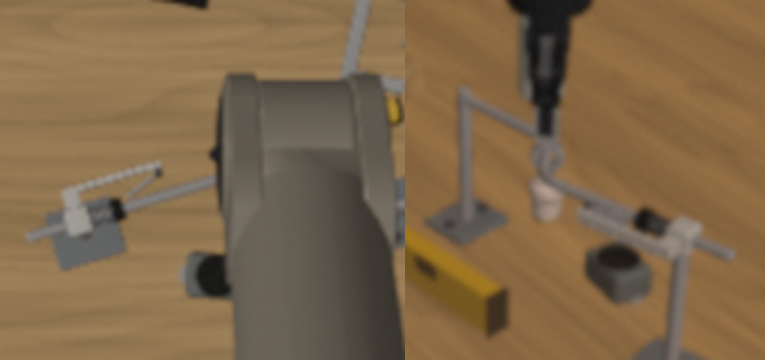

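Call:
drive_tool:
  grip: [0, 0, 0, 0, 0, 0, 0, 0]
  translation:
    - [0.0018, 0.0024, 0]
    - [0.0018, 0.0023, 0]
    - [0.0019, 0.0024, 0]
    - [0.0019, 0.0023, 0]
    - [0.0018, 0.0024, 0]
    - [0.0019, 0.0023, 0]
    - [0.0019, 0.0024, 0]
    - [0.0018, 0.0023, 0]
  angular:
    - [0, 0, 0]
    - [0, 0, 0]
    - [0, 0, 0]
    - [0, 0, 0]
    - [0, 0, 0]
    - [0, 0, 0]
    - [0, 0, 2]
    - [0, 0, 3]

```text
time: 10.9
ee_pos: [0.5538, -0.0605, 0.1913]
eef_rot: [-1.495, 2.763, -0.0]
ft_force: [-0.9, -0.1, -1.9]
grip_width: 0.0088
```

```bash
python3 plan.py 3 9
```

```text
s0 170.6 lat mm 0.01 yaw -33.18 want -36.15 z 0.1913 tilt [ 1.e-04  0.e+00 -1.e+00] F [-0.9 -0.1 -1.9] T [-0.07  0.    0.01] t 10.9
F along/lat -0.58 -0.66
173.6 [0.0015, 0.0026] 5.2
176.6 [0.0013, 0.0027] 4.9
179.6 [0.0011, 0.0028] 4.9
182.6 [0.0008, 0.0029] 4.9
185.6 [0.0006, 0.003] 4.9
188.6 [0.0003, 0.0029] 4.9
191.6 [0.0, 0.003] 5.0
194.6 [-0.0002, 0.003] 4.9
197.6 [-0.0004, 0.003] 4.9
```

Call:
drive_tool:
  grip: [0, 0, 0, 0, 0]
  translation:
    - [0.0015, 0.0026, 0]
    - [0.0013, 0.0027, 0]
    - [0.0011, 0.0028, 0]
    - [0.0008, 0.0029, 0]
    - [0.0006, 0.003, 0]
  angular:
    - [0, 0, 5.2]
    - [0, 0, 4.9]
    - [0, 0, 4.9]
    - [0, 0, 4.9]
    - [0, 0, 4.9]

```text
time: 11.52
ee_pos: [0.559, -0.0466, 0.1913]
eef_rot: [-2.055, 2.376, 0.0]
ft_force: [0.8, 0.5, -1.7]
grip_width: 0.009
```

```bash
python3 plan.py 3 9
```

```text
s0 185.6 lat mm -0.04 yaw -8.3 want -8.35 z 0.1913 tilt [ 0.  0. -1.] F [ 0.8  0.5 -1.7] T [-0.07  0.02  0.01] t 11.525
F along/lat 0.59 0.72
188.6 [0.0003, 0.003] 4.9
191.6 [0.0001, 0.003] 4.9
194.6 [-0.0002, 0.003] 4.9
197.6 [-0.0005, 0.003] 4.9
200.6 [-0.0007, 0.0029] 4.9
203.6 [-0.0009, 0.0028] 0.8
206.6 [-0.0008, 0.0029] 0.0
209.6 [-0.0009, 0.0029] 0.0
212.6 [-0.0009, 0.0028] 0.0
```

Call:
drive_tool:
  grip: [0, 0, 0, 0, 0, 0, 0, 0]
  translation:
    - [0.0003, 0.003, 0]
    - [0.0001, 0.003, 0]
    - [-0.0002, 0.003, 0]
    - [-0.0005, 0.003, 0]
    - [-0.0007, 0.0029, 0]
    - [-0.0009, 0.0028, 0]
    - [-0.0008, 0.0029, 0]
    - [0, 0, 0]
  angular:
    - [0, 0, 4.9]
    - [0, 0, 4.9]
    - [0, 0, 4.9]
    - [0, 0, 4.9]
    - [0, 0, 4.9]
    - [0, 0, 0.8]
    - [0, 0, 0]
    - [0, 0, 0]

```text
time: 12.52
ee_pos: [0.5562, -0.0259, 0.1913]
eef_rot: [-2.521, 1.875, 0.0]
ft_force: [-1.1, 0.6, -1.2]
grip_width: 0.0086
```

```bash
python3 plan.py 3 9
```

```text
s0 206.7 lat mm -0.05 yaw 16.72 want 17.0 z 0.1913 tilt [ 0.e+00  1.e-04 -1.e+00] F [-1.1  0.6 -1.2] T [ 0.06 -0.    0.01] t 12.525
F along/lat 0.94 -0.91
209.7 [-0.0008, 0.0029] 0.3
212.7 [-0.0009, 0.0028] -0.0
215.7 [-0.0009, 0.0029] -0.0
218.7 [-0.0009, 0.0029] -0.0
221.7 [-0.0008, 0.0028] -0.0
224.7 [-0.0009, 0.0029] -0.0
227.7 [-0.0009, 0.0029] -0.0
230.7 [-0.0009, 0.0028] -0.0
233.7 [-0.0008, 0.0029] -0.0
```

Call:
drive_tool:
  grip: [0, 0, 0, 0, 0, 0, 0, 0]
  translation:
    - [-0.0008, 0.0029, 0]
    - [-0.0009, 0.0028, 0]
    - [-0.0009, 0.0029, 0]
    - [-0.0009, 0.0029, 0]
    - [-0.0008, 0.0028, 0]
    - [-0.0009, 0.0029, 0]
    - [-0.0009, 0.0029, 0]
    - [0, 0, 0]
  angular:
    - [0, 0, 0.3]
    - [0, 0, 0]
    - [0, 0, 0]
    - [0, 0, 0]
    - [0, 0, 0]
    - [0, 0, 0]
    - [0, 0, 0]
    - [0, 0, 0]

```text
time: 13.52
ee_pos: [0.5501, -0.0058, 0.1913]
eef_rot: [-2.526, 1.867, 0.0]
ft_force: [0.1, 0.1, -1.9]
grip_width: 0.0089
```

```bash
python3 snap.py 5; python3 plan.py 3 1;  python3 -c "
import cv2
a=cv2.imread('pics/scene5.png')[120:240,315:415]; cv2.imwrite('pics/s5z.png',cv2.resize(a,None,fx=6,fy=5,interpolation=cv2.INTER_CUBIC))"
```

```text
s0 227.4 lat mm -0.07 yaw 17.05 want 17.0 z 0.1913 tilt [ 0. -0. -1.] F [-0.2 -0.1 -1.4] T [-0.02  0.01 -0.  ] t 13.625
F along/lat -0.08 -0.2
230.4 [-0.0008, 0.0029] -0.0
```

View pics/s5z.png

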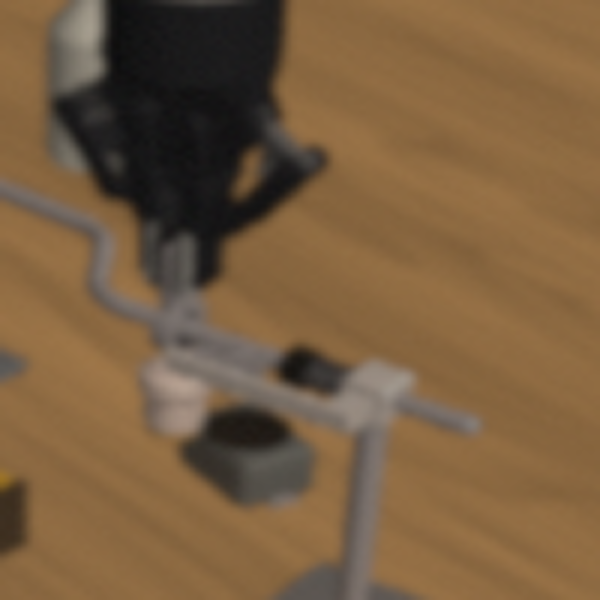

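Call:
drive_tool:
  grip: [0, 0, 0]
  translation:
    - [0.0012, 0.0004, 0]
    - [0.0012, 0.0004, 0]
    - [0, 0, 0]
  angular:
    - [0, 0, 0]
    - [0, 0, 0]
    - [0, 0, 0]

```text
time: 14.0
ee_pos: [0.5526, -0.0052, 0.1913]
eef_rot: [-2.526, 1.868, 0.0]
ft_force: [-0.5, -1.0, -1.5]
grip_width: 0.0089
```

```bash
python3 plan.py 3 1
```

```text
s0 227.5 lat mm 2.59 yaw 17.05 want 17.0 z 0.1913 tilt [ 0.e+00  1.e-04 -1.e+00] F [-0.5 -1.  -1.5] T [-0.04 -0.02 -0.02] t 14.0
F along/lat -0.8 -0.74
230.5 [-0.0033, 0.0021] -0.0
```

Call:
drive_tool:
  grip: [0, 0, 0, 0, 0]
  translation:
    - [-0.0012, -0.0004, 0]
    - [-0.0012, -0.0004, 0]
    - [-0.0012, -0.0004, 0]
    - [-0.0012, -0.0004, 0]
    - [0, 0, 0]
  angular:
    - [0, 0, 0]
    - [0, 0, 0]
    - [0, 0, 0]
    - [0, 0, 0]
    - [0, 0, 0]

```text
time: 14.62
ee_pos: [0.5482, -0.0067, 0.1915]
eef_rot: [-2.525, 1.867, -0.001]
ft_force: [3.3, 0.6, -4.8]
grip_width: 0.0085
```

```bash
python3 plan.py 3 1
```

```text
s0 227.4 lat mm -2.06 yaw 17.06 want 17.0 z 0.1915 tilt [ 1.3e-03  4.0e-04 -1.0e+00] F [ 3.3  0.6 -4.8] T [ 0.29 -1.16  0.01] t 14.625
F along/lat -0.44 3.34
230.4 [0.0011, 0.0035] -0.1
```

Call:
drive_tool:
  grip: [0, 0, 0, 0]
  translation:
    - [0.0013, 0.0004, 0]
    - [0.0014, 0.0004, -0.0006]
    - [0, 0, 0]
    - [0, 0, 0]
  angular:
    - [0, 0, 0]
    - [0, 0, 0]
    - [0, 0, 0]
    - [0, 0, 0]

```text
time: 15.12
ee_pos: [0.5503, -0.0061, 0.1906]
eef_rot: [2.526, -1.868, -0.0]
ft_force: [-0.8, 1.0, -1.9]
grip_width: 0.0088
```

```bash
python3 plan.py 2 8 0.3
```

```text
s0 227.4 lat mm 0.13 yaw 17.05 want 17.0 z 0.1906 tilt [-3.e-04  0.e+00 -1.e+00] F [-0.8  1.  -1.9] T [ 0.01  0.02 -0.04] t 15.125
F along/lat 1.22 -0.48
229.4 [-0.0004, 0.002] -0.0
231.4 [-0.0006, 0.0019] -0.0
233.4 [-0.0006, 0.0019] -0.0
235.4 [-0.0006, 0.0019] -0.0
237.4 [-0.0006, 0.0019] -0.0
239.4 [-0.0005, 0.0019] -0.0
241.4 [-0.0006, 0.0019] -0.0
243.4 [-0.0006, 0.002] -0.0
```

Centred (free play about even). Advancing in 2.5 mm steps towards the catch.

Call:
drive_tool:
  grip: [0, 0, 0, 0, 0, 0, 0, 0]
  translation:
    - [-0.0006, 0.0024, 0]
    - [-0.0007, 0.0024, 0]
    - [-0.0007, 0.0024, 0]
    - [-0.0008, 0.0024, 0]
    - [-0.0007, 0.0024, 0]
    - [-0.0007, 0.0024, 0]
    - [-0.0007, 0.0024, 0]
    - [-0.0008, 0.0024, 0]
  angular:
    - [0, 0, 0]
    - [0, 0, 0]
    - [0, 0, 0]
    - [0, 0, 0]
    - [0, 0, 0]
    - [0, 0, 0]
    - [0, 0, 0]
    - [0, 0, 0]

```text
time: 16.12
ee_pos: [0.5447, 0.0133, 0.1907]
eef_rot: [-2.526, 1.868, 0.0]
ft_force: [-0.3, -0.1, -1.5]
grip_width: 0.0091
```

```bash
python3 plan.py 2 3 0.3
```

```text
s0 247.6 lat mm 0.41 yaw 17.05 want 17.0 z 0.1907 tilt [ 0.e+00  1.e-04 -1.e+00] F [-0.3 -0.1 -1.5] T [-0.12  0.01  0.01] t 16.125
F along/lat -0.04 -0.32
249.6 [-0.0007, 0.0019] -0.0
251.6 [-0.0006, 0.0019] -0.0
253.6 [-0.0006, 0.0019] -0.0
```

Call:
drive_tool:
  grip: [0, 0, 0, 0, 0, 0]
  translation:
    - [-0.0007, 0.0019, 0]
    - [-0.0006, 0.0019, 0]
    - [-0.0006, 0.0019, 0]
    - [-0.0006, 0.0019, 0]
    - [-0.0006, 0.0019, 0]
    - [-0.0006, 0.0019, 0]
  angular:
    - [0, 0, 0]
    - [0, 0, 0]
    - [0, 0, 0]
    - [0, 0, 0]
    - [0, 0, 0]
    - [0, 0, 0]

```text
time: 16.88
ee_pos: [0.5409, 0.0244, 0.1906]
eef_rot: [2.526, -1.868, -0.0]
ft_force: [-1.5, -1.9, -1.7]
grip_width: 0.0089
```

```bash
python3 snap.py 6; python3 plan.py 1 1 0.3;  python3 -c "
import cv2
a=cv2.imread('pics/scene6.png')[120:240,315:415]; cv2.imwrite('pics/s6z.png',cv2.resize(a,None,fx=6,fy=5,interpolation=cv2.INTER_CUBIC))"
```

```text
s0 259.5 lat mm 0.02 yaw 17.05 want 17.0 z 0.1906 tilt [-3.e-04 -1.e-04 -1.e+00] F [-1.1 -0.7 -1. ] T [-0.29  0.23 -0.02] t 16.975
F along/lat -0.33 -1.21
260.5 [-0.0, 0.0011] -0.0
```

View pics/s6z.png

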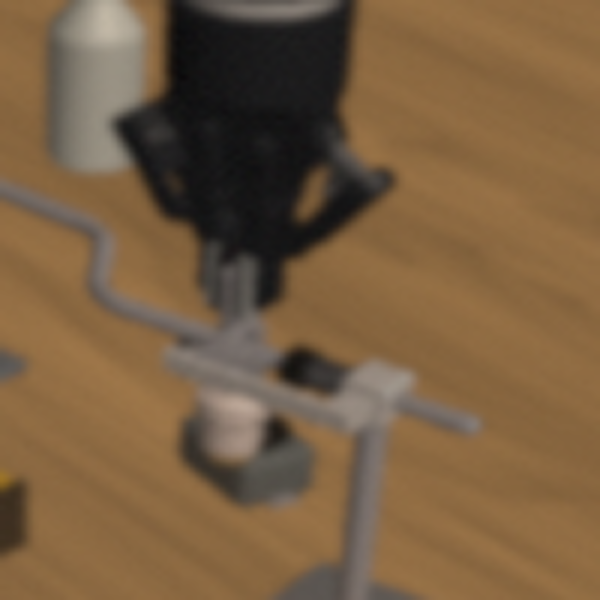

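View pics/both6.png

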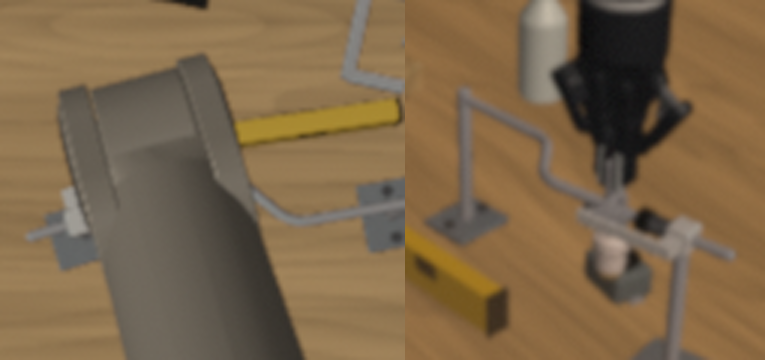

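Call:
drive_tool:
  grip: [0, 0, 0, 0, 0]
  translation:
    - [-0.0003, 0.002, 0]
    - [-0.0005, 0.0019, 0]
    - [-0.0006, 0.0019, 0]
    - [-0.0006, 0.0019, 0]
    - [-0.0006, 0.0019, 0]
  angular:
    - [0, 0, 0]
    - [0, 0, 0]
    - [0, 0, 0]
    - [0, 0, 0]
    - [0, 0, 0]

```text
time: 17.6
ee_pos: [0.5384, 0.0343, 0.1907]
eef_rot: [-2.526, 1.868, 0.0]
ft_force: [-0.8, -2.2, -1.2]
grip_width: 0.0088
```

```bash
python3 plan.py 1 1 0.3
```

```text
s0 269.5 lat mm 0.5 yaw 17.05 want 17.0 z 0.1907 tilt [-0.e+00  1.e-04 -1.e+00] F [-0.8 -2.2 -1.2] T [-0.56  0.29  0.01] t 17.6
F along/lat -1.84 -1.35
270.5 [-0.0005, 0.0009] -0.0
```

Catch leaf is being pushed, light forces. Continue in smaller steps.

Call:
drive_tool:
  grip: [0, 0, 0, 0]
  translation:
    - [-0.0006, 0.0019, 0]
    - [-0.0006, 0.0019, 0]
    - [-0.0006, 0.0019, 0]
    - [-0.0005, 0.0014, 0]
  angular:
    - [0, 0, 0]
    - [0, 0, 0]
    - [0, 0, 0]
    - [0, 0, 0]

```text
time: 18.1
ee_pos: [0.5361, 0.0414, 0.1907]
eef_rot: [-2.526, 1.868, 0.0]
ft_force: [-0.3, -2.7, -0.7]
grip_width: 0.0091
```

```bash
python3 plan.py 1 1 0.3
```

```text
s0 276.9 lat mm 0.4 yaw 17.05 want 17.0 z 0.1907 tilt [ 0.e+00  1.e-04 -1.e+00] F [-0.3 -2.7 -0.7] T [-0.53  0.25 -0.02] t 18.1
F along/lat -2.46 -1.03
277.9 [-0.0004, 0.0009] -0.0
```

Call:
drive_tool:
  grip: [0, 0, 0]
  translation:
    - [-0.0003, 0.001, 0]
    - [-0.0003, 0.001, 0]
    - [0, 0, 0]
  angular:
    - [0, 0, 0]
    - [0, 0, 0]
    - [0, 0, 0]

```text
time: 18.48
ee_pos: [0.5355, 0.0434, 0.1907]
eef_rot: [-2.526, 1.867, 0.0]
ft_force: [-1.5, -1.2, -1.6]
grip_width: 0.0089
```

```bash
python3 plan.py 1 1 0.3
```

```text
s0 279.1 lat mm 0.38 yaw 17.06 want 17.0 z 0.1907 tilt [-1.e-04  2.e-04 -1.e+00] F [-1.5 -1.2 -1.6] T [-0.19  0.4  -0.03] t 18.475
F along/lat -0.68 -1.74
280.1 [-0.0004, 0.001] -0.1
```

Call:
drive_tool:
  grip: [0, 0, 0, 0]
  translation:
    - [-0.0003, 0.001, 0]
    - [-0.0003, 0.001, 0]
    - [-0.0003, 0.001, 0]
    - [0, 0, 0]
  angular:
    - [0, 0, 0]
    - [0, 0, 0]
    - [0, 0, 0]
    - [0, 0, 0]

```text
time: 18.98
ee_pos: [0.5346, 0.0462, 0.1907]
eef_rot: [2.526, -1.868, 0.0]
ft_force: [-1.4, -0.6, -1.2]
grip_width: 0.009
```

```bash
python3 plan.py 1 1 0.3
```

```text
s0 282.0 lat mm 0.4 yaw 17.05 want 17.0 z 0.1907 tilt [ 0. -0. -1.] F [-1.4 -0.6 -1.2] T [-0.39  0.32  0.03] t 18.975
F along/lat -0.12 -1.52
283.0 [-0.0004, 0.0009] -0.0
```

Call:
drive_tool:
  grip: [0, 0, 0]
  translation:
    - [-0.0003, 0.001, 0]
    - [-0.0003, 0.001, 0]
    - [0, 0, 0]
  angular:
    - [0, 0, 0]
    - [0, 0, 0]
    - [0, 0, 0]

```text
time: 19.35
ee_pos: [0.534, 0.0482, 0.1907]
eef_rot: [2.526, -1.868, 0.0]
ft_force: [-0.0, -3.4, -0.8]
grip_width: 0.0089
```

```bash
python3 plan.py 1 1 0.3; python3 snap.py 7;  python3 -c "
import cv2
a=cv2.imread('pics/scene7.png')[120:240,315:415]; cv2.imwrite('pics/s7z.png',cv2.resize(a,None,fx=6,fy=5,interpolation=cv2.INTER_CUBIC))"
```

```text
s0 284.1 lat mm 0.41 yaw 17.05 want 17.0 z 0.1907 tilt [ 0. -0. -1.] F [-0.  -3.4 -0.8] T [-0.84  0.21 -0.04] t 19.35
F along/lat -3.25 -1.03
285.1 [-0.0004, 0.0009] -0.0
```

View pics/s7z.png

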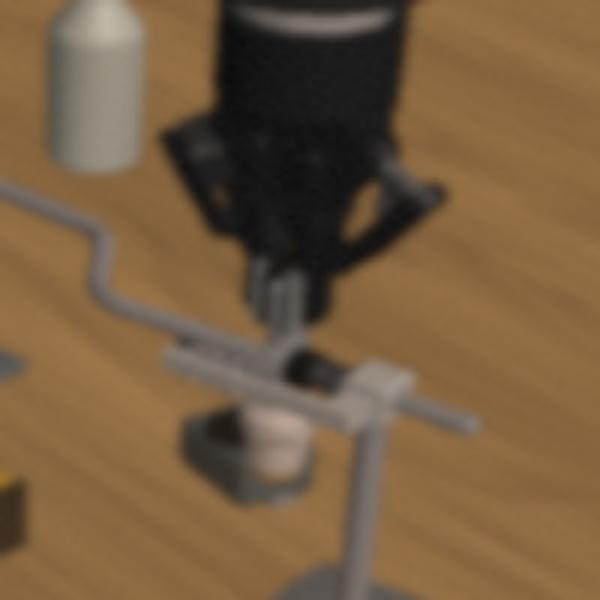

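Call:
drive_tool:
  grip: [0, 0, 0]
  translation:
    - [-0.0003, 0.001, 0]
    - [-0.0003, 0.001, 0]
    - [0, 0, 0]
  angular:
    - [0, 0, 0]
    - [0, 0, 0]
    - [0, 0, 0]

```text
time: 19.82
ee_pos: [0.5334, 0.0503, 0.1907]
eef_rot: [2.526, -1.868, -0.0]
ft_force: [-1.2, -3.9, -1.6]
grip_width: 0.009
```

```bash
python3 plan.py 1 1 0.3
```

```text
s0 286.2 lat mm 0.41 yaw 17.05 want 17.0 z 0.1907 tilt [-0. -0. -1.] F [-1.2 -3.9 -1.6] T [-1.05  0.24  0.  ] t 19.825
F along/lat -3.4 -2.29
287.2 [-0.0004, 0.0009] -0.0
```

Call:
drive_tool:
  grip: [0, 0, 0]
  translation:
    - [-0.0003, 0.001, 0]
    - [-0.0003, 0.001, 0]
    - [0, 0, 0]
  angular:
    - [0, 0, 0]
    - [0, 0, 0]
    - [0, 0, 0]

```text
time: 20.2
ee_pos: [0.5328, 0.0524, 0.1907]
eef_rot: [-2.526, 1.867, 0.0]
ft_force: [-0.5, -3.2, -1.3]
grip_width: 0.0089
```

```bash
python3 plan.py 1 1 0.3
```

```text
s0 288.4 lat mm 0.43 yaw 17.06 want 17.0 z 0.1907 tilt [-0.e+00  1.e-04 -1.e+00] F [-0.5 -3.2 -1.3] T [-1.01  0.25  0.06] t 20.2
F along/lat -2.92 -1.38
289.4 [-0.0004, 0.0009] -0.1
```

Call:
drive_tool:
  grip: [0, 0, 0]
  translation:
    - [-0.0003, 0.001, 0]
    - [0, 0, 0]
    - [0, 0, 0]
  angular:
    - [0, 0, 0]
    - [0, 0, 0]
    - [0, 0, 0]

```text
time: 20.58
ee_pos: [0.5325, 0.0532, 0.1907]
eef_rot: [-2.526, 1.868, -0.0]
ft_force: [-1.5, -4.9, -0.8]
grip_width: 0.0089
```

```bash
python3 plan.py 1 1 0.3
```

```text
s0 289.3 lat mm 0.45 yaw 17.05 want 17.0 z 0.1907 tilt [ 0. -0. -1.] F [-1.5 -4.9 -0.8] T [-1.08  0.32 -0.  ] t 20.575
F along/lat -4.27 -2.83
290.3 [-0.0004, 0.0009] -0.0
```

Call:
drive_tool:
  grip: [0, 0, 0]
  translation:
    - [-0.0003, 0.001, 0]
    - [0, 0, 0]
    - [0, 0, 0]
  angular:
    - [0, 0, 0]
    - [0, 0, 0]
    - [0, 0, 0]

```text
time: 20.95
ee_pos: [0.5322, 0.0542, 0.1907]
eef_rot: [2.526, -1.868, -0.0]
ft_force: [-1.4, -4.6, -0.4]
grip_width: 0.0087
```

```bash
python3 plan.py 1 1 0.3; python3 snap.py 8;  python3 -c "
import cv2
a=cv2.imread('pics/scene8.png')[160:220,325:395]; cv2.imwrite('pics/s8z.png',cv2.resize(a,None,fx=10,fy=10,interpolation=cv2.INTER_CUBIC))
a=cv2.imread('pics/scene7.png')[160:220,325:395]; cv2.imwrite('pics/s7z.png',cv2.resize(a,None,fx=10,fy=10,interpolation=cv2.INTER_CUBIC))
"
```

```text
s0 290.3 lat mm 0.41 yaw 17.05 want 17.0 z 0.1907 tilt [-1.e-04 -0.e+00 -1.e+00] F [-1.4 -4.6 -0.4] T [-1.2   0.35  0.02] t 20.95
F along/lat -4.01 -2.73
291.3 [-0.0004, 0.0009] -0.0
```

View pics/s8z.png

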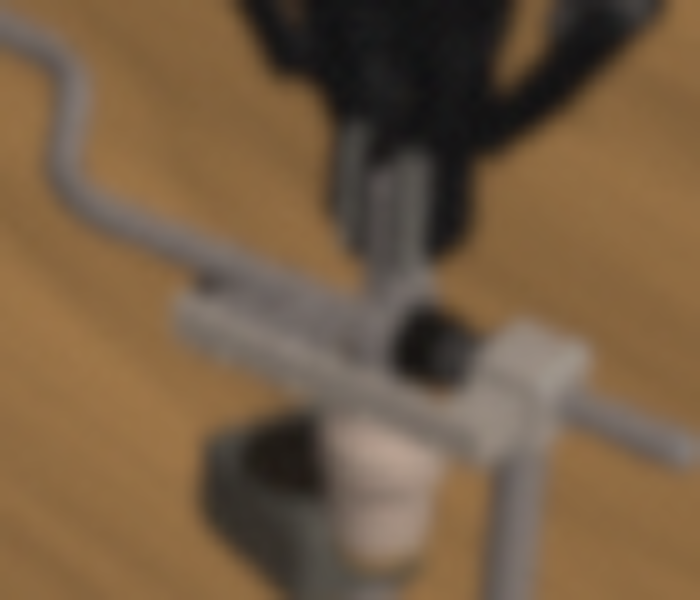

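View pics/s7z.png

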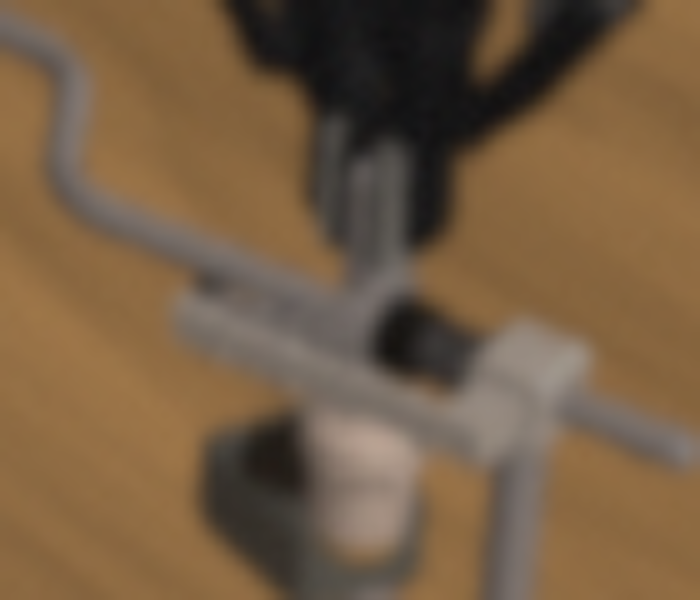

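Call:
drive_tool:
  grip: [0, 0, 0]
  translation:
    - [-0.0003, 0.001, 0]
    - [0, 0, 0]
    - [0, 0, 0]
  angular:
    - [0, 0, 0]
    - [0, 0, 0]
    - [0, 0, 0]

```text
time: 21.42
ee_pos: [0.532, 0.055, 0.1907]
eef_rot: [2.526, -1.868, 0.0]
ft_force: [-0.6, -6.6, -0.9]
grip_width: 0.0088
```

```bash
python3 plan.py 1 1 0.3
```

```text
s0 291.1 lat mm 0.45 yaw 17.04 want 17.0 z 0.1907 tilt [ 1.e-04 -3.e-04 -1.e+00] F [-0.6 -6.6 -0.9] T [-1.42  0.23  0.06] t 21.425
F along/lat -6.09 -2.51
292.1 [-0.0004, 0.0009] -0.0
```

Call:
drive_tool:
  grip: [0, 0, 0]
  translation:
    - [-0.0003, 0.001, 0]
    - [0, 0, 0]
    - [0, 0, 0]
  angular:
    - [0, 0, 0]
    - [0, 0, 0]
    - [0, 0, 0]

```text
time: 21.8
ee_pos: [0.5319, 0.0552, 0.1907]
eef_rot: [2.525, -1.868, 0.001]
ft_force: [0.8, -10.4, -0.7]
grip_width: 0.009
```

```bash
python3 plan.py 1 1 0.3
```

```text
s0 291.4 lat mm 0.4 yaw 17.0 want 17.0 z 0.1907 tilt [ 3.e-04 -1.e-03 -1.e+00] F [  0.8 -10.4  -0.7] T [-2.35 -0.1   0.05] t 21.8
F along/lat -10.17 -2.3
292.4 [-0.0004, 0.001] 0.0
```

Call:
drive_tool:
  grip: [0, 0, 0, 0]
  translation:
    - [0.0003, -0.001, 0]
    - [0.0003, -0.001, 0]
    - [0, 0, 0]
    - [0, 0, 0]
  angular:
    - [0, 0, 0]
    - [0, 0, 0]
    - [0, 0, 0]
    - [0, 0, 0]

```text
time: 22.3
ee_pos: [0.5322, 0.0541, 0.1907]
eef_rot: [2.526, -1.868, -0.0]
ft_force: [-1.8, -5.7, -0.8]
grip_width: 0.0091
```

```bash
python3 plan.py 1 1 0.3
```

```text
s0 290.3 lat mm 0.43 yaw 17.04 want 17.0 z 0.1907 tilt [-0. -0. -1.] F [-1.8 -5.7 -0.8] T [-1.13  0.34  0.05] t 22.3
F along/lat -4.93 -3.34
291.3 [-0.0004, 0.001] -0.0
```

Call:
drive_tool:
  grip: [0, 0, 0, 0]
  translation:
    - [0.0003, -0.001, 0]
    - [0.0003, -0.001, 0]
    - [0, 0, 0]
    - [0, 0, 0]
  angular:
    - [0, 0, 0]
    - [0, 0, 0]
    - [0, 0, 0]
    - [0, 0, 0]

```text
time: 22.8
ee_pos: [0.5329, 0.0523, 0.1907]
eef_rot: [-2.526, 1.867, 0.0]
ft_force: [-1.3, -3.8, -1.5]
grip_width: 0.0087
```

```bash
python3 plan.py 1 1 0.3
```

```text
s0 288.3 lat mm 0.53 yaw 17.05 want 17.0 z 0.1907 tilt [ 1.e-04  2.e-04 -1.e+00] F [-1.3 -3.8 -1.5] T [-0.98  0.11  0.04] t 22.8
F along/lat -3.23 -2.37
289.3 [-0.0005, 0.0009] -0.0
```

Call:
drive_tool:
  grip: [0, 0, 0, 0]
  translation:
    - [0.0003, -0.001, 0]
    - [0.0003, -0.001, 0]
    - [0, 0, 0]
    - [0, 0, 0]
  angular:
    - [0, 0, 0]
    - [0, 0, 0]
    - [0, 0, 0]
    - [0, 0, 0]

```text
time: 23.3
ee_pos: [0.5335, 0.0504, 0.1907]
eef_rot: [-2.526, 1.867, 0.0]
ft_force: [-0.6, -1.9, -1.7]
grip_width: 0.0091
```

```bash
python3 plan.py 1 1 0.3
```

```text
s0 286.3 lat mm 0.51 yaw 17.05 want 17.0 z 0.1907 tilt [ 1.e-04  2.e-04 -1.e+00] F [-0.6 -1.9 -1.7] T [-0.5   0.08  0.06] t 23.3
F along/lat -1.64 -1.17
287.3 [-0.0005, 0.0009] -0.0
```

Call:
drive_tool:
  grip: [0, 0, 0]
  translation:
    - [0.0003, -0.001, 0]
    - [0, 0, 0]
    - [0, 0, 0]
  angular:
    - [0, 0, 0]
    - [0, 0, 0]
    - [0, 0, 0]

```text
time: 23.68
ee_pos: [0.5336, 0.0498, 0.1907]
eef_rot: [-2.526, 1.867, 0.001]
ft_force: [-1.6, 4.5, -1.1]
grip_width: 0.0087
```

```bash
python3 plan.py 1 1 0.3
```

```text
s0 285.7 lat mm 0.52 yaw 17.08 want 17.0 z 0.1907 tilt [-1.e-04  6.e-04 -1.e+00] F [-1.6  4.5 -1.1] T [1.09 0.55 0.06] t 23.675
F along/lat 4.77 -0.2
286.7 [-0.0005, 0.0009] -0.1
```

Call:
drive_tool:
  grip: [0, 0, 0, 0]
  translation:
    - [-0.0002, 0.0007, 0]
    - [0, 0, -0.0012]
    - [0, 0, -0.0012]
    - [0, 0, 0]
  angular:
    - [0, 0, 0]
    - [0, 0, 0]
    - [0, 0, 0]
    - [0, 0, 0]

```text
time: 24.18
ee_pos: [0.5338, 0.0501, 0.1884]
eef_rot: [-2.526, 1.867, -0.001]
ft_force: [0.0, 3.4, 1.1]
grip_width: 0.009
```

```bash
python3 plan.py 1 1 0.3
```

```text
s0 285.9 lat mm 0.78 yaw 17.05 want 17.0 z 0.1884 tilt [ 7.e-04  3.e-04 -1.e+00] F [0.  3.4 1.1] T [ 0.84 -0.09  0.08] t 24.175
F along/lat 3.27 1.05
286.9 [-0.0008, 0.0008] -0.0
```

Call:
drive_tool:
  grip: [0, 0, 0.01, 0.014, 0.02, 0.03, 0.045, 0.06]
  translation:
    - [-0.0002, 0.0005, 0]
    - [0, 0, 0]
    - [0, 0, 0]
    - [0, 0, 0]
    - [0, 0, 0]
    - [0, 0, 0]
    - [0, 0, 0]
    - [0, 0, 0]
  angular:
    - [0, 0, 0]
    - [0, 0, 0]
    - [0, 0, 0]
    - [0, 0, 0]
    - [0, 0, 0]
    - [0, 0, 0]
    - [0, 0, 0]
    - [0, 0, 0]

```text
time: 25.18
ee_pos: [0.5333, 0.0505, 0.1883]
eef_rot: [-2.526, 1.868, 0.0]
ft_force: [0.2, -0.2, 0.1]
grip_width: 0.0598
```

Call:
drive_tool:
  grip: [0.06, 0.06, 0.06, 0.06, 0.06, 0.06, 0.06, 0.06]
  translation:
    - [0, 0, 0]
    - [0, 0, 0.01]
    - [0, 0, 0.02]
    - [0, 0, 0.03]
    - [0, 0, 0.03]
    - [-0.01, -0.02, 0.03]
    - [-0.015, -0.04, 0.02]
    - [-0.015, -0.04, 0]
  angular:
    - [0, 0, 0]
    - [0, 0, 0]
    - [0, 0, 0]
    - [0, 0, 0]
    - [0, 0, 0]
    - [0, 0, 0]
    - [0, 0, 0]
    - [0, 0, 0]

```text
time: 26.18
ee_pos: [0.4935, -0.0504, 0.3307]
eef_rot: [-2.525, 1.866, -0.004]
ft_force: [0.9, -0.5, -1.3]
grip_width: 0.0601
```

Call:
drive_tool:
  grip: [0.06, 0.06, 0.06, 0.06, 0.06, 0.06, 0.06, 0.06]
  translation:
    - [-0.02, -0.05, 0]
    - [-0.02, -0.05, 0]
    - [-0.02, -0.05, 0]
    - [-0.02, -0.05, 0]
    - [-0.02, -0.05, 0]
    - [-0.02, -0.05, 0]
    - [-0.01, -0.03, 0]
    - [0, 0, 0]
  angular:
    - [0, 0, 0]
    - [0, 0, 0]
    - [0, 0, 0]
    - [0, 0, 0]
    - [0, 0, 0]
    - [0, 0, 0]
    - [0, 0, 0]
    - [0, 0, 0]

```text
time: 27.18
ee_pos: [0.3621, -0.3815, 0.3288]
eef_rot: [2.523, -1.872, 0.001]
ft_force: [-0.4, 0.9, 0.3]
grip_width: 0.0601
```

```bash
python3 snap.py 9;  python3 -c "
import cv2,numpy as np
a=cv2.imread('pics/scene9.png')[150:220,325:395]; b=cv2.imread('pics/top9.png')[195:265,260:330]
cv2.imwrite('pics/s9z.png',np.hstack([cv2.resize(q,(400,400),interpolation=cv2.INTER_CUBIC) for q in(a,b)]))
from rig import monitor; s=monitor.state(); print(s['time'],s['ft_force'],s['ee_pos'])"
```

```text
27.275 [ 1.39409642 -0.18007275  0.049325  ] [ 0.36352946 -0.37912863  0.32867192]
```

View pics/s9z.png

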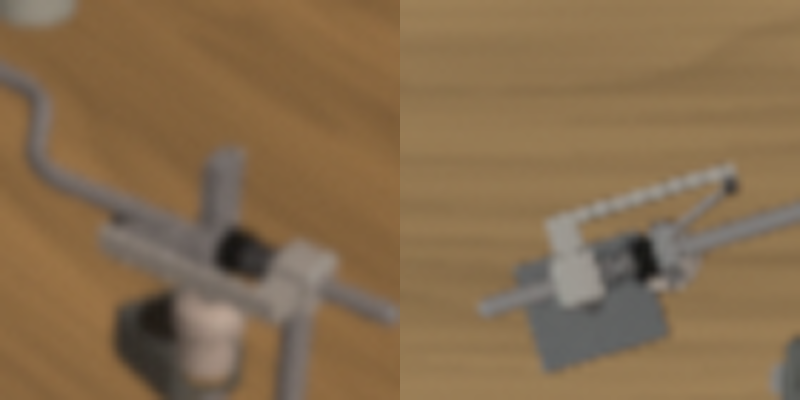

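View pics/top9.png

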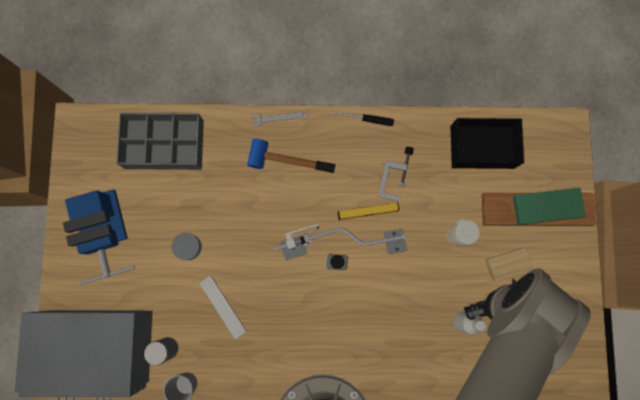

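The pictures show the eye against the black buffer (top crop at about 650,260). The catch leaf lies behind it at its original shut angle, and nothing else has moved.

Call:
drive_tool:
  grip: [0.06, 0.06, 0.06, 0.06]
  translation:
    - [0, 0, 0.03]
    - [0, 0, 0.03]
    - [0, 0, 0]
    - [0, 0, 0]
  angular:
    - [0, 0, 0]
    - [0, 0, 0]
    - [0, 0, 0]
    - [0, 0, 0]

```text
time: 27.78
ee_pos: [0.3636, -0.3786, 0.3881]
eef_rot: [-2.527, 1.866, 0.0]
ft_force: [-0.3, 0.5, -0.0]
grip_width: 0.0598
```

```bash
python3 - <<'E'
from rig import viewer,finder,ticket,monitor
import cv2,numpy as np
t=viewer.camera('top')[:,:,::-1]
a=cv2.imread('pics/top9.png').astype(int)
print('diff rail area',np.abs(t[195:265,260:415].astype(int)-a[195:265,260:415]).mean())
print(finder.landmark_of('top','carrier')[:1],monitor.state()['ft_force'].round(1),monitor.state()['time'])
print(ticket.hand_in())
E
```

```text
diff rail area 0.43158218125960063
[{'xyz': [0.5328, 0.0476, 0.1467], 'p': 0.4}] [-0.3 -0.3 -0.8] 27.875
the job is handed in; nothing more can be done
None
```

The lamp carrier is home against the sprung buffer with the catch shut behind it. I let go, backed the arm away and handed the job in at about 28 s of the 72 s.

I slid it by its tab round both bends with almost no side force, centring it by small side probes on legs A and C. It went through the catch and on to the buffer's hard stop. The highest reading I saw was about 10 N, at the stop.

**Last checks:**
- **Catch:** pulling gently back, the eye was stopped with about 4.8 N, at the spot expected with the catch shut. After release, the top picture shows the leaf behind the eye at its original shut angle.
- **Carrier:** the finder put it at (0.533, 0.048, 0.147), within about 3 mm of where I released it. Its confidence was only 0.4.
- **Bench and arm:** the rail area did not change between the last two pictures. Nothing else had visibly moved, and the wrist force was about zero.

**Disagreed:** a side force of about 2 N stayed on during the last few millimetres, although the eye should already have been past the catch. It did not settle whether the catch had snapped, so I relied on the pull-back test.

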